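# Hold the lane gate up and push the honey-jar rack through to the labeller bay

## Task

Send the blue rack of mini honey jars through to the labeller bay: with one fingertip hold the sprung lane gate up (its yellow press bar is there for that) while another fingertip pushes the rack along the lane, until the whole rack is past the red-and-white gate leaf, then let the gate drop shut behind it. Do not let the gate touch the rack, and push gently: the rack slides flat along the lane and is never lifted. Leave everything else on the counter where it is.

Things in the scene. Friction and masses are not known exactly. Their poses are not given: they have to be found in the camera images.
- lane: Straight metal jar lane on the counter. Origin on the counter (z = 0) at mid width, in the shut gate leaf's plane; x along the lane in the direction of travel (away from robot), y left, z up. White deck, top 8 mm above the counter, x -235 to +180 mm; rails 4 mm thick, tops at 30 mm, inner faces y = +-50 mm; end stop face at x = +176 mm.
- labeller: White and grey jar labeller fixed at the right of the far bay: 150 mm along the lane, 140 mm across, up to 165 mm high (lane x +30 to +180, y -80 to -220 mm). Origin at the centre of its underside.
- gate (a joint): Turn of the gate shaft, rad: 0 = shut (the leaf bars the lane), grows as the press bar goes down and the leaf rises; stop at 1.13. The rack passes under untouched at 0.9 or more. A spring shuts the gate when the bar is let go, nothing latches it; holding it open takes 2 to 5 N straight down anywhere along the bar.
- shaft (a point): Middle of the gate's 8 mm steel shaft, on its axis: lane x = -90, y = +66 mm, 58 mm above the counter. The shaft is parallel to the lane (x -223 to +43 mm), left of it, in two grey bearing blocks at lane x -226 and +46 mm, 18 mm wide, up to 70 mm above the counter.
- press_bar (a point): Yellow flat press bar, 26 mm wide, 4 mm thick, parallel to the lane, outside its left rail, lane x -214 to +38 mm; end arms to the shaft at x -210 and +34. This point: middle of its width at lane x = 0. Swings 40 mm about the shaft: shut, at lane y +105, 68 mm above the counter, its top leaning 46 degrees to the lane; at 1.0 rad y +95, 31 mm high, nearly level. Press down anywhere along it.
- leaf_tip (a point): Red and white gate leaf, 6 mm thick along the lane, 95 mm long, on the same shaft. This point: the far end of the leaf, mid plane. Shut, it slopes down across the lane to y = -22 mm. Open, it slopes up at 43 degrees to 135 mm high, so it overhangs lane y +66 to about -10 mm: a finger pushing there must lean back under it (tool tilted about 40 degrees, tips forward along the lane).
- rack: Blue rack, 92 x 92 mm, 50 mm high (top 58 mm above the counter), with four mini amber jars fixed in it; 0.3 to 0.6 kg. Origin at the centre of its underside, axes as the lane's. It starts in the lane with its centre 60 to 105 mm before the gate leaf. Its rear face is a flat plate, full width and height: push there. It slides with about 1 to 5 N.
- jar_a: Bystander: large honey jar, 72 mm diameter, 95 mm high, origin at the centre of its underside.
- jar_b: Bystander: large honey jar, 72 mm diameter, 95 mm high, origin at the centre of its underside.
- hive_tool: Bystander: flat red and steel hive tool, 225 x 36 x 4 mm, lying flat, long side along its x.
- label_roll: Bystander: white roll of labels lying flat, 90 mm diameter, 50 mm high, origin at the centre of its underside.
- carton: Bystander: small carton, 100 x 140 x 70 mm, origin at the centre of its underside.
- pen_pot: Bystander: dark pen pot with three pens, 72 mm diameter, 135 mm high with pens, origin at the centre of its underside.
- tape: Bystander: tape dispenser, 150 x 55 mm, 84 mm high, origin at the centre of its underside.

How it is judged:
By the outcome, as a careful person would: the job done as asked, in the order asked, and still so for the second after the job is handed in, with the robot touching nothing.
It also fails if it takes over 51 s, if anything falls off the work surface, if the arm or the gripper's body presses on something with over 40 N, if the wrist force passes 120 N, or if a joint passes its speed limit or range.

## Robot

A 6-joint arm with a two-finger parallel gripper is mounted at the origin on the work surface. World frame = base frame: x ahead of the robot, y to its left, z up, the work surface at z = 0. Lengths are in m, angles in rad, forces in N, time in s.
With the tool pointing down it reaches from about 0.35 to 0.775 m from the base axis. Payload 5.5 kg.
Tool frame: the origin (TCP) lies between the finger pads; the fingertips stand 8 mm ahead of it and the grasp point (between the pads) lies 11 mm behind it; z points along the fingers, y is the line along which they close (so a half turn about z gives the same grasp; the last joint's range is limited). The gripper opens to 85 mm and grips with 20 to 120 N. Pads are 22 mm wide; open, the fingers measure 114 mm over their backs; the gripper's body (76 mm by 85 mm) begins 54 mm behind the grasp point. The pads swing forward as they close: fully open they stand 13 mm farther back than shut.
Start: joints at [1.13, 0.313, 0.046, 1.304, 0, 1.431], TCP at [0.17, 0.549, 0.239] pointing down, gripper open.
Joint ranges: [-2.76, 2.76], [-0.86, 1.69], [-1.03, 1.26], [-2.2, 2.34], [-1.47, 1.5], [-3.14, 3.14]. Speed limits (rad/s): [2.57, 2.57, 3.14, 3.14, 3.14, 3.14].

## Interface

Orientations are given as a unit quaternion [w, x, y, z].
In Python, from workcell import status, vision, job gives the robot as it stands. The module is installed in compiled form; this text tells all that it offers.
- The arm moves only by the tool apply_moves, never from a script. Its argument "moves" is one flat list of numbers, 6 for each row, row after row: the shift along the world's x, y, z in units of 25 mm (1.0 is 25 mm), then the turn, a rotation vector about the world's x, y, z in rad. In form: [x, y, z, rx, ry, rz, x, y, z, rx, ry, rz, ...]. A call has 1 to 20 rows; each row is the pose to reach, as a shift and turn from the pose commanded when the call began; what a row does not reach only later rows make up. A row lasts 1/12 s, in which the tool goes at most 41.7 mm and 7.16 degrees, less where a joint would pass 70% of its speed; a pose out of reach is approached as far as the arm can. A call with a gripper value outside its range is refused whole. "claw" is the opening in per cent of the stroke, from 0 (shut) to 100 (fully open), set as the call begins (left out, the last holds). The fingers move at their own pace and stop on an object; "newtons" is the grip in N (left out, the last holds). Time passes only in rows, so rows that repeat a pose let the fingers close. It gives the time, the measured TCP pose, the force, the opening and the grip force at its end, in the units of the state.
- status.get_state(): the state, without advancing time (a new reading comes with each control period).
- vision.read_camera(name): name is "scene" or "top" or "wrist"; returns a dict with "image" (400x640x3 uint8, blue, green, red), "camera_matrix" (3x3 intrinsics, pixels), "dist_coeffs" ([k1, k2, p1, p2, k3] as OpenCV has them; the pictures are not rectified), "camera_from_world" (4x4, takes a point from world to camera coordinates). Camera axes: x right, y down, z forward; pixel columns grow to the right and rows downward; lengths in m; the calibration is good to about 2 mm. A picture is of the moment at which its call begins. There is no depth.
- job.hand_in(): hands the job in; it is judged then, once.
The state is a dict: "clock": time; "joint_pos": joint angles; "qvel": joint speeds; "tau": joint torques, N m; "tcp_pos": TCP position; "orientation": TCP orientation; "wrist_force": force on the tool from outside, world axes, zero at the start; "ft_torque": the same for the moment, N m; "finger_gap": finger opening in m; "grip_force": force on a finger pad.
Only numpy, scipy, OpenCV 4.12 (cv2) and the standard library are available. Lean on these libraries where they do the work, as an engineer would, in place of code of your own. Each camera call takes 0.05 s, during which the arm holds its last target. There are 200 camera calls.

## Working session

There is one attempt and no reset: what is moved stays moved. The work goes in short steps, Python scripts to look and compute and a tool call to move; the robot and the scene stay as the last step left them, time stands still between calls to the robot, and variables do not carry over. Pictures are saved under pics/ and viewed, at most 11 in all, crops included, and the job is handed in when it is done.

Besides the shell and the picture viewer there is one more tool, called after ">>>" by a JSON object that holds its "method" and its "body". apply_moves: Moves the arm, as the interface text tells. Its arguments: {"type":"object","properties":{"moves":{"type":"array","items":{"type":"number"}},"claw":{"type":"number"},"newtons":{"type":"number"}},"required":["moves"]}

```bash
mkdir -p pics
cat > h.py <<'E'
import numpy as np, cv2
from workcell import status, vision, job
def cam(n):
    r=vision.read_camera(n); return r
def ray(r,uv):
    p=cv2.undistortPoints(np.array(uv,float).reshape(-1,1,2),np.array(r["camera_matrix"]),np.array(r["dist_coeffs"])).reshape(-1,2)
    T=np.array(r["camera_from_world"]);R=T[:3,:3];o=-R.T@T[:3,3]
    d=np.c_[p,np.ones(len(p))]@R
    return o,d
def onz(r,uv,z):
    o,d=ray(r,uv); return o+d*((z-o[2])/d[:,2])[:,None]
def proj(r,P):
    T=np.array(r["camera_from_world"])
    return cv2.projectPoints(np.array(P,float).reshape(-1,3),cv2.Rodrigues(T[:3,:3])[0],T[:3,3],np.array(r["camera_matrix"]),np.array(r["dist_coeffs"]))[0].reshape(-1,2)
E
python3 - <<'E'
from h import *
for n in("scene","top"):
    r=cam(n);cv2.imwrite(f"pics/{n}0.png",r["image"]);np.save(f"pics/{n}0.npy",r,allow_pickle=True)
    T=np.array(r["camera_from_world"]);print(n,-T[:3,:3].T@T[:3,3])
print(status.get_state())
E
```

```text
scene [1.29167314 0.4957919  1.13790196]
top [0.49801894 0.10311117 1.09907973]
{'clock': 0.1, 'joint_pos': array([1.13039169e+00, 3.13938948e-01, 4.50988565e-02, 1.30362786e+00,
       4.23510955e-06, 1.43117143e+00]), 'qvel': array([-1.14960355e-03, -1.07935284e-03,  3.17003509e-03,  9.70130905e-04,
       -9.78597664e-04,  2.11440197e-05]), 'tau': array([ 3.80303187e-03, -4.81726134e+01,  2.99241954e+01,  1.27677227e-02,
       -1.55328541e-05, -2.52599580e-05]), 'tcp_pos': array([0.17018002, 0.54876735, 0.23849285]), 'orientation': array([-2.41043896e-04,  1.49823561e-01,  9.88712396e-01, -8.00304806e-04]), 'wrist_force': array([-0.85072403, -0.10869455, -0.62769207]), 'ft_torque': array([0.01184221, 0.02727515, 0.01742649]), 'grip_force': 0.0, 'finger_gap': 0.0851977238558395}
```

View pics/scene0.png

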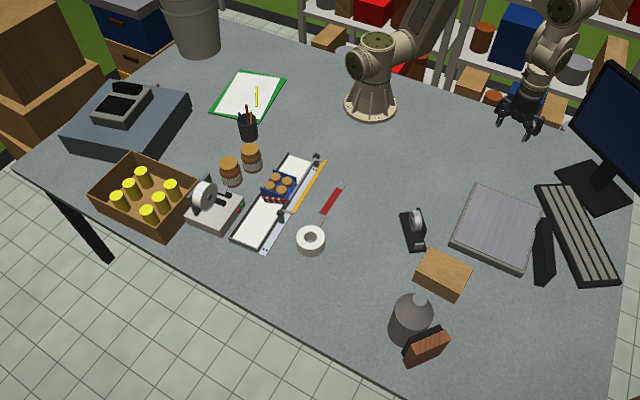

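View pics/top0.png

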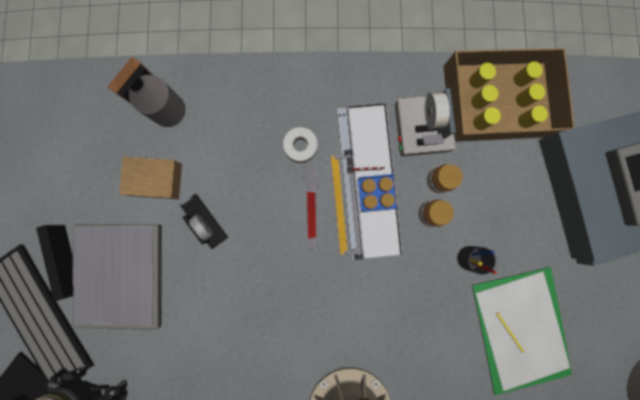

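The scene shows the lane with the blue rack near (278,187). In the top view, the deck runs from about (350,105) to (400,257), the rack is at (378,193), the leaf at (368,169), and the yellow bar from (335,157) to (342,253). The robot base is at the bottom, so travel is up the image.

Run:
```python
from h import *
r=np.load("pics/top0.npy",allow_pickle=True).item();im=r["image"];hsv=cv2.cvtColor(im,cv2.COLOR_BGR2HSV)
def m(lo,hi,box):
    k=cv2.inRange(hsv,lo,hi);b=np.zeros_like(k);x0,y0,x1,y1=box;b[y0:y1,x0:x1]=k[y0:y1,x0:x1]
    c=max(cv2.findContours(b,0,2)[0],key=cv2.contourArea);return cv2.minAreaRect(c)
for name,lo,hi,box,z in(("bar",(18,120,90),(32,255,255),(325,145,352,265),.068),("rack",(105,110,50),(128,255,255),(345,165,410,220),.058)):
    q=m(lo,hi,box);P=onz(r,cv2.boxPoints(q),z);print(name,q,"\n",P.round(4),"c",onz(r,q[0],z).round(4))
cv2.imwrite("pics/topz.png",cv2.resize(im[90:270,310:430],None,fx=3.3,fy=3.3,interpolation=cv2.INTER_CUBIC))
# deck right edge (toward y-) and left/ends by row scan
g=cv2.inRange(hsv,(0,0,170),(180,45,255));g[:,:340]=0;g[:,405:]=0
R=[];
for v in list(range(112,160,4))+list(range(216,252,4)):
    u=np.where(g[v])[0]
    if len(u):R.append((u.min(),u.max()+1,v))
print(R)
print(im[100:112,368].tolist(),im[250:264,380].tolist())
```

```text
bar ((338.78216552734375, 204.32177734375), (97.5136489868164, 6.865756511688232), 84.2894058227539) 
 [[0.6735 0.0476 0.068 ]
 [0.6752 0.0299 0.068 ]
 [0.4263 0.0076 0.068 ]
 [0.4247 0.025  0.068 ]] c [[0.5492 0.0276 0.068 ]]
rack ((383.5097351074219, 192.1556396484375), (33.31000900268555, 23.079965591430664), 86.42366790771484) 
 [[ 0.6221 -0.0575  0.058 ]
 [ 0.6256 -0.1177  0.058 ]
 [ 0.5391 -0.1215  0.058 ]
 [ 0.5357 -0.0616  0.058 ]] c [[ 0.5805 -0.0895  0.058 ]]
[(np.int64(349), np.int64(384), 112), (np.int64(350), np.int64(385), 116), (np.int64(340), np.int64(385), 120), (np.int64(341), np.int64(386), 124), (np.int64(341), np.int64(386), 128), (np.int64(342), np.int64(386), 132), (np.int64(342), np.int64(387), 136), (np.int64(342), np.int64(387), 140), (np.int64(343), np.int64(388), 144), (np.int64(353), np.int64(388), 148), (np.int64(354), np.int64(389), 152), (np.int64(354), np.int64(389), 156), (np.int64(350), np.int64(396), 216), (np.int64(350), np.int64(396), 220), (np.int64(351), np.int64(396), 224), (np.int64(351), np.int64(397), 228), (np.int64(352), np.int64(397), 232), (np.int64(352), np.int64(398), 236), (np.int64(352), np.int64(398), 240), (np.int64(353), np.int64(398), 244), (np.int64(363), np.int64(399), 248)]
[[118, 117, 114], [118, 117, 114], [117, 115, 113], [110, 107, 107], [90, 87, 89], [83, 83, 84], [124, 122, 122], [167, 165, 166], [189, 186, 187], [194, 192, 192], [194, 192, 192], [194, 192, 192]] [[196, 193, 193], [195, 193, 193], [196, 193, 194], [195, 192, 193], [194, 192, 192], [186, 184, 184], [165, 163, 162], [138, 137, 135], [124, 123, 120], [121, 119, 117], [120, 119, 116], [120, 120, 116], [120, 119, 116], [120, 119, 115]]
```

View pics/topz.png

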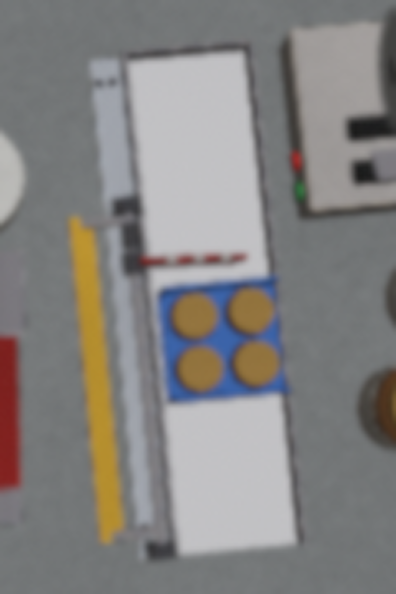

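The zoomed view (×3.3, offset 310,90) shows the rack's rear edge from (172,402) to (288,390), its front edge from (160,292) to (277,279), and the leaf from (142,262) to (245,257).

Run:
```python
from h import *
r=np.load("pics/top0.npy",allow_pickle=True).item()
Z=lambda a:np.array(a,float)/3.3+[310-.35,90-.35]
th=.09;d=np.array([np.cos(th),np.sin(th)]);n=np.array([-d[1],d[0]]);O=np.array([.6462,-.0691])
def L(P):return np.c_[(P[:,:2]-O)@d,(P[:,:2]-O)@n].round(4)
print("rack",L(onz(r,Z([(172,402),(288,390),(277,279),(160,292)]),.058)))
print("deck",L(onz(r,Z([(128,57),(247,47),(299,545),(177,556)]),.02)))
print("deckends", L(onz(r,[(368,106.5),(380,256)],.008)))
print("leaf",L(onz(r,Z([(245,257)]),.025)), "shaftblocks",L(onz(r,Z([(160,550),(127,206)]),.07)))
import numpy as np
s=np.load("pics/scene0.npy",allow_pickle=True).item();im=s["image"]
cv2.imwrite("pics/scz.png",cv2.resize(im[140:260,220:350],None,fx=4.6,fy=4.6,interpolation=cv2.INTER_CUBIC))
w=lambda x,y,z:[*(O+x*d+y*n),z]
q=proj(s,[w(.038,.105,.068),w(-.214,.105,.068),w(0,-.022,.022),w(.18,-.05,.03),w(.18,.05,.03),w(-.235,-.05,.008)])
print(((q-[220,140])*4.6).round())
# start tool pose info
R=cv2.Rodrigues(np.zeros(3))[0]
from scipy.spatial.transform import Rotation as Ro
o=status.get_state()["orientation"];print(Ro.from_quat(o[[1,2,3,0]]).as_matrix().round(3))
# target: tool y along n, z= tilt 40 forward-down
for t in(0,30,40):
  t=np.radians(t)
  for s_ in(1,-1):
    z=np.r_[d*np.sin(t),-np.cos(t)];y=s_*np.r_[n,0];x=np.cross(y,z)
    T=Ro.from_matrix(np.c_[x,y,z]);print(t,s_,(T*Ro.from_quat(o[[1,2,3,0]]).inv()).as_rotvec().round(3))
```

```text
rack [[-0.1116  0.0469]
 [-0.111  -0.0449]
 [-0.0232 -0.0457]
 [-0.0247  0.0474]]
deck [[ 0.1759  0.0482]
 [ 0.1753 -0.0509]
 [-0.236  -0.049 ]
 [-0.235   0.0504]]
deckends [[ 0.1755 -0.0072]
 [-0.2349  0.0034]]
leaf [[ 0.0006 -0.0289]] shaftblocks [[-0.2244  0.0693]
 [ 0.0436  0.0676]]
[[328. 337.]
 [478.  91.]
 [201. 277.]
 [ 35. 447.]
 [162. 499.]
 [314.  66.]]
[[-0.955  0.296 -0.001]
 [ 0.296  0.955 -0.002]
 [ 0.    -0.002 -1.   ]]
0.0 1 [ 0.002 -0.     0.391]
0.0 -1 [-1.000e-03 -2.000e-03 -2.751e+00]
0.5235987755982988 1 [-0.054 -0.524  0.382]
0.5235987755982988 -1 [ 0.724 -0.079 -2.667]
0.6981317007977318 1 [-0.072 -0.699  0.375]
0.6981317007977318 -1 [ 0.959 -0.104 -2.602]
```

View pics/scz.png

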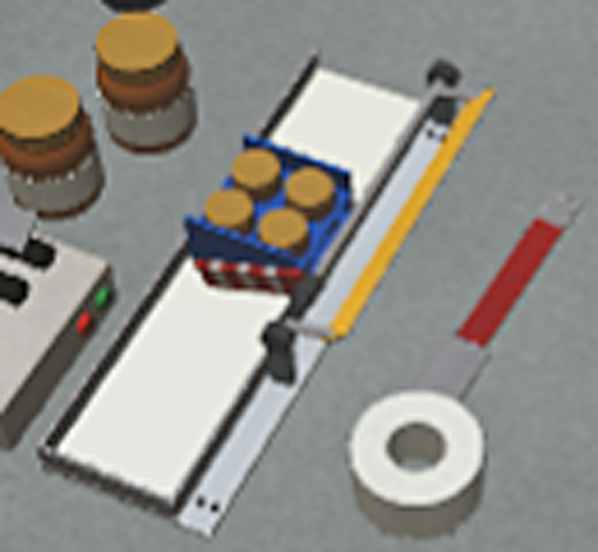

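Lane origin is about (0.646, -0.069) with yaw 0.09 rad, and the rack's rear face is at lane x ≈ -112 mm. I'll move above the area behind the rack, tilted 30°.

>>> {"method": "apply_moves", "body": {"moves": [3, -5.5, 0, -0.01, -0.12, 0.09, 6, -11, 0, -0.025, -0.24, 0.18, 9, -16.5, -0.5, -0.04, -0.38, 0.28, 12.9, -23.3, -1, -0.054, -0.524, 0.382, 12.9, -23.3, -2, -0.054, -0.524, 0.382, 12.9, -23.3, -2, -0.054, -0.524, 0.382, 12.9, -23.3, -2, -0.054, -0.524, 0.382, 12.9, -23.3, -2, -0.054, -0.524, 0.382, 12.9, -23.3, -2, -0.054, -0.524, 0.382, 12.9, -23.3, -2, -0.054, -0.524, 0.382, 12.9, -23.3, -2, -0.054, -0.524, 0.382, 12.9, -23.3, -2, -0.054, -0.524, 0.382, 12.9, -23.3, -2, -0.054, -0.524, 0.382, 12.9, -23.3, -2, -0.054, -0.524, 0.382, 12.9, -23.3, -2, -0.054, -0.524, 0.382, 12.9, -23.3, -2, -0.054, -0.524, 0.382, 12.9, -23.3, -2, -0.054, -0.524, 0.382, 12.9, -23.3, -2, -0.054, -0.524, 0.382, 12.9, -23.3, -2, -0.054, -0.524, 0.382, 12.9, -23.3, -2, -0.054, -0.524, 0.382], "claw": 85}}

```text
clock: 1.77
tcp_pos: [0.4918, -0.032, 0.1887]
orientation: [0.258, -0.044, 0.965, 0.013]
wrist_force: [-0.6, -0.1, 0.3]
finger_gap: 0.0721
grip_force: 0.0
```

```bash
cat >> h.py <<'E'
from scipy.spatial.transform import Rotation as Ro
th=.09;d=np.array([np.cos(th),np.sin(th)]);n=np.array([-d[1],d[0]]);O=np.array([.6462,-.0691])
def w(x,y,z):return np.r_[O+x*d+y*n,z]
def rep():
    s=status.get_state();p=s["tcp_pos"];R=Ro.from_quat(s["orientation"][[1,2,3,0]]).as_matrix()
    Rl=np.array([[*d,0],[*n,0],[0,0,1]])
    print("t",s["clock"].round(2) if hasattr(s["clock"],"round") else s["clock"],"lane",(Rl@(p-np.r_[O,0])*1000).round(1),"zdir",(Rl@R[:,2]).round(3),"ydir",(Rl@R[:,1]).round(3),"F",(Rl@s["wrist_force"]).round(2),"gap",s["finger_gap"],"q",s["joint_pos"].round(2))
    return s,p,R
def tgt(x,y,z,tilt):
    "lane mm TCP target -> shift units and rotvec from present measured pose"
    s,p,R=rep();t=np.radians(tilt)
    Z=np.r_[d*np.sin(t),-np.cos(t)];Y=np.r_[n,0];T=np.c_[np.cross(Y,Z),Y,Z]
    print(((w(x/1e3,y/1e3,z/1e3)-p)/.025).round(2),Ro.from_matrix(T@R.T).as_rotvec().round(3))
E
python3 - <<'E'
from h import *
tgt(-150,50,100,30)
r=cam("wrist");cv2.imwrite("pics/w1.png",r["image"])
E
```

```text
t 1.7667 lane [-150.4   50.8  188.7] zdir [ 0.499  0.003 -0.867] ydir [-0.002  1.     0.002] F [-0.59 -0.03  0.31] gap 0.07214103175566429 q [-0.36 -0.19 -0.76  0.52  0.22 -0.4 ]
[ 0.02 -0.03 -3.55] [-0.002 -0.002 -0.002]
```

View pics/w1.png

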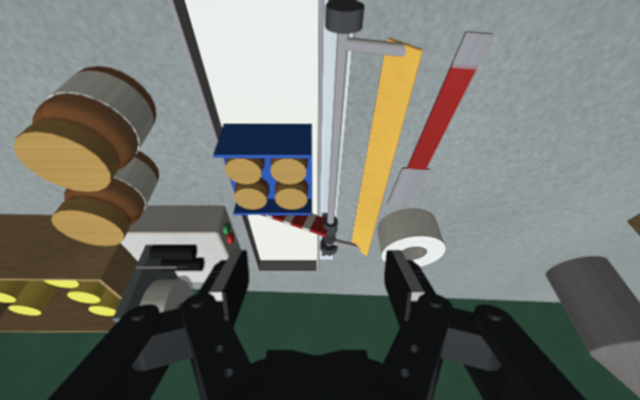

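The wrist view has its near end at the top. The fingertip inner corners are at about (247,252) and (387,252), with the rack at (270,175) and the bar at (390,150). I'll intersect the tip rays with the pad planes to get the tip offset.

Run:
```python
from h import *
s,p,R=rep();r=cam("wrist")
o,D=ray(r,[(247,252),(387,252),(247,290),(387,290),(222,252),(410,252)])
o=R.T@(o-p);D=D@R;print("cam",o*1e3)
for y,dd in zip((36,-36,36,-36,50,-50),D):
    for yy in(y,-y):
        k=(yy/1e3-o[1])/dd[1]
        if k>0:print(yy,((o+k*dd)*1e3).round(1))
```

```text
t 1.8167 lane [-150.2   51.1  189. ] zdir [ 0.499  0.003 -0.866] ydir [-0.003  1.     0.002] F [-0.05  0.71 -0.1 ] gap 0.07258663209641669 q [-0.36 -0.19 -0.76  0.52  0.22 -0.4 ]
cam [  84.94356571   -0.41853667 -135.05186422]
-36 [  9.3 -36.   -3.8]
36 [ 8.9 36.  -3.3]
-36 [ -9.1 -36.  -10.2]
36 [-9.7 36.  -9.5]
-50 [  7.4 -50.   -0.5]
50 [ 5.4 50.   2.6]
```

>>> {"method": "apply_moves", "body": {"moves": [0.59, 0.13, -1, 0, 0, 0, 0.59, 0.13, -2, 0, 0, 0, 0.59, 0.13, -3, 0, 0, 0, 0.59, 0.13, -3.6, 0, 0, 0, 0.59, 0.13, -4, 0, 0, 0, 0.59, 0.13, -4.1, 0, 0, 0, 0.59, 0.13, -4.2, 0, 0, 0, 0.59, 0.13, -4.3, 0, 0, 0, 0.59, 0.13, -4.4, 0, 0, 0, 0.59, 0.13, -4.5, 0, 0, 0, 0.59, 0.13, -4.6, 0, 0, 0, 0.59, 0.13, -4.7, 0, 0, 0, 0.59, 0.13, -4.8, 0, 0, 0, 0.59, 0.13, -4.9, 0, 0, 0, 0.59, 0.13, -5, 0, 0, 0, 0.59, 0.13, -5.1, 0, 0, 0, 0.59, 0.13, -5.2, 0, 0, 0, 0.59, 0.13, -5.3, 0, 0, 0, 0.59, 0.13, -5.4, 0, 0, 0, 0.59, 0.13, -5.4, 0, 0, 0]}}

```text
clock: 3.53
tcp_pos: [0.5077, -0.0301, 0.054]
orientation: [0.258, -0.044, 0.965, 0.012]
wrist_force: [1.7, -0.5, 1.5]
finger_gap: 0.0728
grip_force: 0.7
```

Run:
```python
from h import *
tgt(-135,53,38,30)
```

```text
t 3.5333 lane [-134.4   51.3   54. ] zdir [ 0.5    0.001 -0.866] ydir [-0.001  1.     0.001] F [ 1.66 -0.61  1.48] gap 0.0728031519676052 q [-0.34  0.06 -0.96  0.07  0.21 -0.38]
[-0.03  0.07 -0.64] [-0.001 -0.    -0.001]
```

>>> {"method": "apply_moves", "body": {"moves": [0, 0, -0.1, 0, 0, 0, 0, 0, -0.2, 0, 0, 0, 0, 0, -0.3, 0, 0, 0, 0, 0, -0.4, 0, 0, 0, 0, 0, -0.5, 0, 0, 0, 0, 0, -0.6, 0, 0, 0, 0, 0, -0.66, 0, 0, 0, 0, 0, -0.66, 0, 0, 0, 0, 0, -0.66, 0, 0, 0]}}

```text
clock: 4.28
tcp_pos: [0.509, -0.0324, 0.0388]
orientation: [0.26, -0.043, 0.965, 0.01]
wrist_force: [-4.5, -9.8, 9.2]
finger_gap: 0.0726
grip_force: 6.1
```

Run:
```python
from h import *
rep()
a=cam("scene");b=cam("wrist")
g=np.radians
for nm,r in(("scene",a),("wrist",b)):
  for o in(0.,.8,.9,1.,1.1):
    an=np.pi+g(22)-o   # leaf direction in y-z plane
    print(nm,o,proj(r,[w(0,.066+.095*np.cos(an),.058+.095*np.sin(-an) if 0 else .058+.095*np.sin(an)) ]).round(1))
A=cv2.resize(a["image"][140:260,220:350],None,fx=3,fy=3,interpolation=cv2.INTER_CUBIC)
im=np.zeros((400,800,3),np.uint8);im[:360,:390]=A;im[:312,400:]=cv2.resize(b["image"],(500,312))[:,50:450]
cv2.imwrite("pics/p2.png",im)
```

```text
t 4.2833 lane [-133.3   48.8   38.8] zdir [ 0.502 -0.004 -0.865] ydir [ 0.003  1.    -0.003] F [-5.36 -9.4   9.19] gap 0.07263564346088208 q [-0.34  0.09 -0.98  0.01  0.21 -0.38]
scene 0.0 [[263.6 200.1]]
scene 0.8 [[261.4 186.3]]
scene 0.9 [[262.3 185.1]]
scene 1.0 [[263.4 184. ]]
scene 1.1 [[264.8 183.1]]
wrist 0.0 [[240.3 316.5]]
wrist 0.8 [[224.5 418. ]]
wrist 0.9 [[227.9 432.6]]
wrist 1.0 [[232.7 447.3]]
wrist 1.1 [[239.  461.6]]
```

View pics/p2.png

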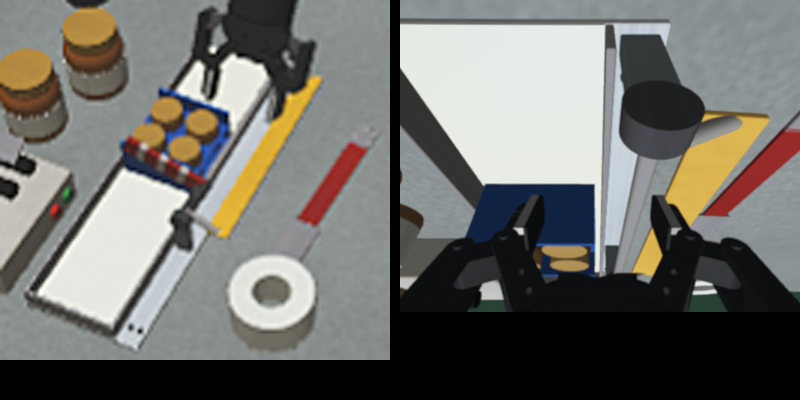

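The scene crop shows the leaf partly raised, with its tip at about (263,188) px, so the gate is near 0.7. The wrist view shows the left fingertip wedged on the bar's inner edge. The tip is narrower than the finger, so I'll lift, shift left about 8 mm and press again.

>>> {"method": "apply_moves", "body": {"moves": [0, 0, 0.2, 0, 0, 0, 0, 0, 0.4, 0, 0, 0, 0, 0, 0.6, 0, 0, 0, 0, 0, 0.9, 0, 0, 0, -0.02, 0.16, 1.2, 0, 0, 0, -0.03, 0.32, 1.2, 0, 0, 0, -0.03, 0.32, 1.0, 0, 0, 0, -0.03, 0.32, 0.9, 0, 0, 0, -0.03, 0.32, 0.8, 0, 0, 0, -0.03, 0.32, 0.7, 0, 0, 0, -0.03, 0.32, 0.6, 0, 0, 0, -0.03, 0.32, 0.5, 0, 0, 0, -0.03, 0.32, 0.4, 0, 0, 0, -0.03, 0.32, 0.3, 0, 0, 0, -0.03, 0.32, 0.2, 0, 0, 0, -0.03, 0.32, 0.1, 0, 0, 0, -0.03, 0.32, 0, 0, 0, 0, -0.03, 0.32, -0.05, 0, 0, 0, -0.03, 0.32, -0.05, 0, 0, 0, -0.03, 0.32, -0.05, 0, 0, 0]}}

```text
clock: 6.05
tcp_pos: [0.507, -0.0217, 0.0365]
orientation: [0.259, -0.044, 0.965, 0.013]
wrist_force: [1.9, -0.8, 4.0]
finger_gap: 0.0724
grip_force: 1.7
```

Run:
```python
from h import *
rep()
a=cam("scene");b=cam("wrist");t=cam("top")
print("top0 leafs",[proj(t,[w(0,.066+.095*np.cos(np.pi+np.radians(22.2)-o),.058+.095*np.sin(np.pi+np.radians(22.2)-o))]).round(1).tolist() for o in(0,.9,1,1.1)])
A=cv2.resize(a["image"][150:240,230:330],None,fx=4,fy=4,interpolation=cv2.INTER_CUBIC)
im=np.zeros((400,800,3),np.uint8);im[:360,:400]=A;im[:312,400:]=cv2.resize(b["image"],(500,312))[:,50:450]
cv2.imwrite("pics/p3.png",im)
```

```text
t 6.05 lane [-134.4   59.8   36.5] zdir [ 0.5    0.002 -0.866] ydir [-0.001  1.     0.002] F [ 1.84 -0.99  3.99] gap 0.07240929649600472 q [-0.32  0.09 -0.99  0.    0.2  -0.36]
top0 leafs [[[381.2, 168.1]], [[385.0, 163.7]], [[383.6, 163.4]], [[381.8, 163.2]]]
```

View pics/p3.png

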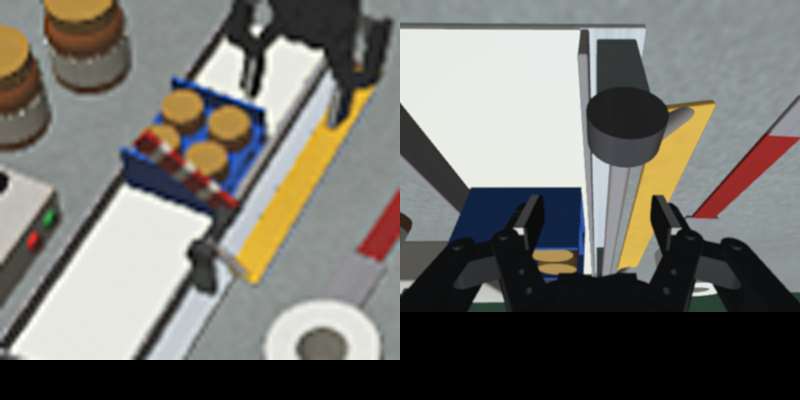

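The leaf is now well raised, with its tip at about (266,183) px (gate ≈1.05). The fingertip rests on the bar with 4 N. Now I'll push gently and add tilt along the way.

>>> {"method": "apply_moves", "body": {"moves": [0.1, 0.01, 0, 0, 0, 0, 0.2, 0.02, 0, 0, 0, 0, 0.3, 0.03, 0, 0, 0, 0, 0.4, 0.04, 0, 0, 0, 0, 0.5, 0.045, 0, 0, 0, 0, 0.6, 0.055, 0, 0, 0, 0, 0.7, 0.06, 0, 0, 0, 0, 0.8, 0.07, 0, 0, 0, 0, 0.9, 0.08, 0, 0, 0, 0, 1.0, 0.09, 0, 0.001, -0.015, 0, 1.1, 0.1, 0, 0.003, -0.03, 0, 1.2, 0.11, 0.01, 0.004, -0.045, 0, 1.3, 0.12, 0.01, 0.005, -0.06, 0, 1.4, 0.125, 0.02, 0.007, -0.075, 0, 1.5, 0.135, 0.02, 0.008, -0.09, 0, 1.6, 0.145, 0.03, 0.01, -0.105, 0, 1.7, 0.15, 0.03, 0.011, -0.12, 0, 1.8, 0.16, 0.04, 0.012, -0.135, 0, 1.9, 0.17, 0.04, 0.014, -0.15, 0, 2.0, 0.18, 0.04, 0.014, -0.156, 0]}}

```text
clock: 7.87
tcp_pos: [0.5613, -0.0181, 0.0394]
orientation: [0.33, -0.043, 0.943, 0.017]
wrist_force: [-4.5, 0.6, 1.2]
finger_gap: 0.0726
grip_force: 2.6
```

```bash
cat >> h.py <<'E'
def look(f):
    rep();a=cam("scene");b=cam("wrist")
    A=cv2.resize(a["image"][150:240,230:330],None,fx=4,fy=4,interpolation=cv2.INTER_CUBIC)
    im=np.zeros((400,800,3),np.uint8);im[:360,:400]=A;im[:312,400:]=cv2.resize(b["image"],(500,312))[:,50:450]
    cv2.imwrite(f,im)
E
python3 -c "
from h import *
look('pics/p4.png')"
```

```text
t 7.8667 lane [-80.   58.4  39.4] zdir [ 0.623  0.004 -0.782] ydir [-0.002  1.     0.003] F [-4.41  0.98  1.19] gap 0.07261736482436507 q [-0.3   0.18 -1.03 -0.27  0.25 -0.31]
```

View pics/p4.png

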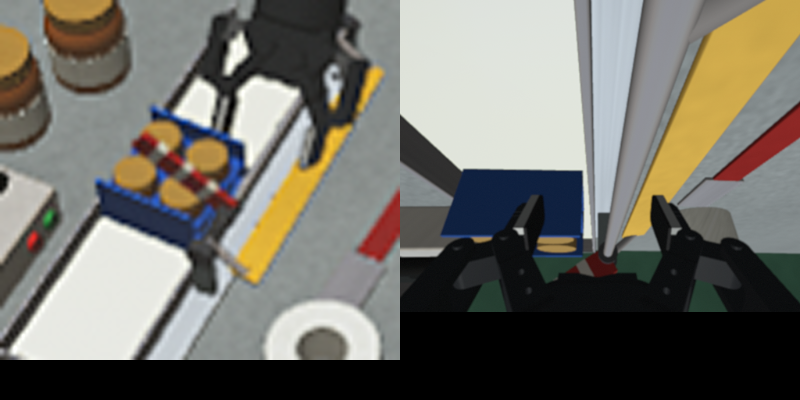

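The leaf is still up over the rack, whose rear edge is at about (200,125) in the crop. Joint 3 is at its limit of -1.03, so I'll ease the tilt a little and continue.

>>> {"method": "apply_moves", "body": {"moves": [0.05, 0.005, 0, -0.002, 0.02, 0, 0.15, 0.014, 0, -0.003, 0.035, 0, 0.25, 0.022, 0, -0.004, 0.05, 0, 0.35, 0.03, 0, -0.004, 0.05, 0, 0.45, 0.04, 0, -0.004, 0.05, 0, 0.55, 0.05, 0, -0.004, 0.05, 0, 0.65, 0.058, 0, -0.004, 0.05, 0, 0.75, 0.067, 0, -0.004, 0.05, 0, 0.85, 0.076, 0, -0.004, 0.05, 0, 0.95, 0.085, 0, -0.004, 0.05, 0, 1.05, 0.094, 0, -0.004, 0.05, 0, 1.15, 0.103, 0, -0.004, 0.05, 0, 1.25, 0.112, 0, -0.004, 0.05, 0, 1.35, 0.12, 0, -0.004, 0.05, 0]}}

```text
clock: 9.13
tcp_pos: [0.5953, -0.0153, 0.0401]
orientation: [0.307, -0.043, 0.951, 0.015]
wrist_force: [-6.2, 1.5, 4.6]
finger_gap: 0.0728
grip_force: 3.8
```

```bash
python3 -c "
from h import *
tgt(2.8,59,38,39)"
```

```text
t 9.1333 lane [-45.8  58.2  40.1] zdir [ 0.584  0.003 -0.811] ydir [-0.002  1.     0.003] F [-6.07  2.08  4.64] gap 0.07281988817198053 q [-0.26  0.22 -0.9  -0.15  0.21 -0.29]
[ 1.93  0.21 -0.08] [ 0.002 -0.056 -0.002]
```

>>> {"method": "apply_moves", "body": {"moves": [0.05, 0.005, -0.04, 0, 0, 0, 0.12, 0.011, -0.08, 0, 0, 0, 0.22, 0.02, -0.1, 0, 0, 0, 0.32, 0.03, -0.1, 0.001, -0.01, 0, 0.42, 0.04, -0.1, 0.001, -0.01, 0, 0.52, 0.05, -0.1, 0.001, -0.015, 0, 0.62, 0.06, -0.1, 0.002, -0.02, 0, 0.72, 0.07, -0.1, 0.002, -0.025, 0, 0.82, 0.08, -0.1, 0.003, -0.03, 0, 0.92, 0.09, -0.1, 0.003, -0.035, 0, 1.02, 0.1, -0.1, 0.004, -0.04, 0, 1.12, 0.11, -0.1, 0.004, -0.045, 0, 1.22, 0.12, -0.09, 0.005, -0.05, 0, 1.32, 0.13, -0.09, 0.005, -0.055, 0, 1.4, 0.135, -0.09, 0.005, -0.055, 0, 1.4, 0.135, -0.09, 0.005, -0.055, 0]}}

```text
clock: 10.47
tcp_pos: [0.6305, -0.0118, 0.0376]
orientation: [0.333, -0.043, 0.942, 0.017]
wrist_force: [-2.5, 2.0, 0.2]
finger_gap: 0.0725
grip_force: 2.0
```

```bash
python3 -c "
from h import *
tgt(2.8,59,38,39)
look('pics/p5.png')"
```

```text
t 10.4667 lane [-10.5  58.5  37.6] zdir [ 0.628  0.004 -0.778] ydir [-0.002  1.     0.003] F [-2.27  2.18  0.16] gap 0.07254018701068049 q [-0.24  0.28 -0.88 -0.25  0.21 -0.26]
[0.53 0.07 0.02] [-0.003 -0.002 -0.002]
t 10.4667 lane [-10.5  58.5  37.6] zdir [ 0.628  0.004 -0.778] ydir [-0.002  1.     0.003] F [-2.27  2.18  0.16] gap 0.07254018701068049 q [-0.24  0.28 -0.88 -0.25  0.21 -0.26]
```

View pics/p5.png

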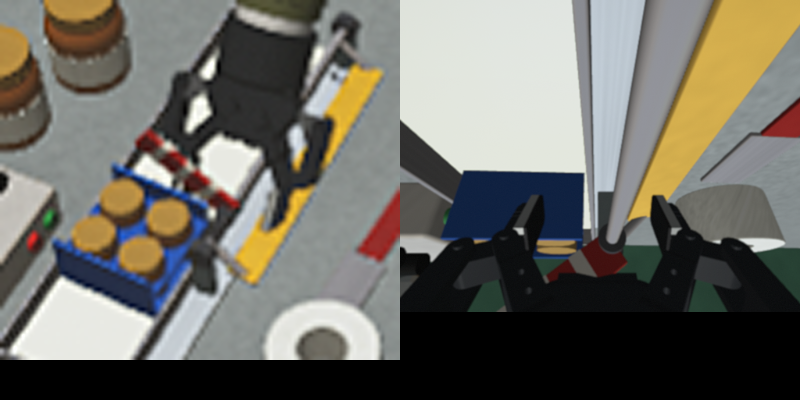

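The rack's rear edge in the crop is at about (115,170)–(205,215), just about at the leaf plane, and the leaf is held up. I'll push the last ~13 mm.

>>> {"method": "apply_moves", "body": {"moves": [0.07, 0.006, 0, 0, 0, 0, 0.14, 0.013, 0, 0, 0, 0, 0.21, 0.02, 0, 0, 0, 0, 0.28, 0.025, 0, 0, 0, 0, 0.35, 0.03, 0, 0, 0, 0, 0.42, 0.038, 0, 0, 0, 0, 0.48, 0.043, 0, 0, 0, 0, 0.54, 0.05, 0, 0, 0, 0, 0.54, 0.05, 0, 0, 0, 0]}}

```text
clock: 11.32
tcp_pos: [0.6444, -0.0107, 0.0379]
orientation: [0.333, -0.043, 0.942, 0.017]
wrist_force: [-3.2, 1.5, 2.3]
finger_gap: 0.0725
grip_force: 2.1
```

Run:
```python
from h import *
rep()
t=cam("top");a=cam("scene")
im=t["image"];hsv=cv2.cvtColor(im,cv2.COLOR_BGR2HSV)
k=cv2.inRange(hsv,(105,110,50),(128,255,255));k[:90]=0;k[220:]=0;k[:,:345]=0;k[:,410:]=0
print("top blue rows",np.where(k.any(1))[0][[0,-1]],proj(t,[w(.01,0,.058),w(.003,0,.058),w(.102,0,.058)]).round(1))
# scene: rack front top edge
h2=cv2.cvtColor(a["image"],cv2.COLOR_BGR2HSV);k=cv2.inRange(h2,(105,110,40),(128,255,255));k[:150]=0;k[250:]=0;k[:,:220]=0;k[:,320:]=0
c=max(cv2.findContours(k,0,2)[0],key=cv2.contourArea).reshape(-1,2)
for f in(c[:,0].argmin(),c[:,0].argmax(),c[:,1].argmin(),c[:,1].argmax()):
    q=onz(a,[c[f]],.058)[0];v=q[:2]-O;print(c[f],"lane@58",(v@d*1e3).round(1),(v@n*1e3).round(1))
q=onz(t,[(383.5,np.where(k.any(1))[0][0])],.058)
A=cv2.resize(a["image"][150:240,230:330],None,fx=4,fy=4,interpolation=cv2.INTER_CUBIC)
B=cv2.resize(im[100:220,330:430],None,fx=3.3,fy=3.3,interpolation=cv2.INTER_CUBIC)
o=np.zeros((400,760,3),np.uint8);o[:360,:400]=A;o[:396,410:740]=B
cv2.imwrite("pics/p6.png",o)
```

```text
t 11.3167 lane [ 3.4 58.3 37.9] zdir [ 0.628  0.004 -0.778] ydir [-0.002  1.     0.003] F [-3.09  1.78  2.31] gap 0.07249620439761349 q [-0.24  0.3  -0.85 -0.23  0.21 -0.26]
top blue rows [129 164] [[374.8 163.2]
 [375.1 165.9]
 [371.1 128.5]]
[241 213] lane@58 97.7 -45.8
[279 209] lane@58 33.3 57.5
[256 194] lane@58 10.5 -40.6
[264 231] lane@58 127.1 54.7
```

View pics/p6.png

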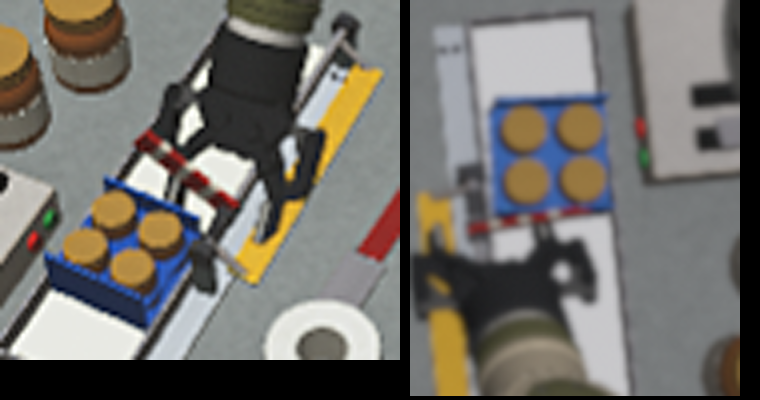

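The rack's rear face is about 8–10 mm past the leaf plane, and the body is about 20 mm clear of the leaf. I'll push another 5 mm for margin, then withdraw with the gate still held up.

>>> {"method": "apply_moves", "body": {"moves": [0.07, 0.006, 0, 0, 0, 0, 0.14, 0.013, 0, 0, 0, 0, 0.2, 0.018, 0, 0, 0, 0, 0.2, 0.018, 0, 0, 0, 0, 0.1, 0.01, 0, 0, 0, 0, 0, 0, 0, 0, 0, 0, -0.2, -0.018, 0, 0, 0, 0, -0.4, -0.036, 0, 0, 0, 0, -0.6, -0.054, 0, 0, 0, 0, -0.8, -0.07, 0, 0, 0, 0, -1.0, -0.09, 0, 0, 0, 0, -1.2, -0.11, 0, 0, 0, 0, -1.4, -0.126, 0, 0, 0, 0, -1.6, -0.144, 0, 0, 0, 0, -1.8, -0.16, 0, 0, 0, 0, -2.0, -0.18, 0, 0, 0, 0, -2.2, -0.2, 0, 0, 0, 0, -2.2, -0.2, 0, 0, 0, 0]}}

```text
clock: 12.92
tcp_pos: [0.5876, -0.0158, 0.0373]
orientation: [0.332, -0.043, 0.942, 0.017]
wrist_force: [-1.4, 0.1, 3.2]
finger_gap: 0.0727
grip_force: 1.6
```

Run:
```python
from h import *
rep()
t=cam("top");hsv=cv2.cvtColor(t["image"],cv2.COLOR_BGR2HSV)
k=cv2.inRange(hsv,(105,110,50),(128,255,255));k[:90]=0;k[220:]=0;k[:,:345]=0;k[:,410:]=0
r=np.where(k.sum(1)>255*5)[0][[0,-1]];print(r,[((onz(t,[(373,v)],.058)[0][:2]-O)@d*1e3).round(1) for v in(r[0]-.5,r[1]+.5)])
```

```text
t 12.9167 lane [-53.6  58.4  37.3] zdir [ 0.627  0.003 -0.779] ydir [-0.001  1.     0.003] F [-1.39  0.19  3.23] gap 0.0726844962613059 q [-0.28  0.22 -0.98 -0.27  0.23 -0.29]
[128 162] [np.float64(104.3), np.float64(12.3)]
```

>>> {"method": "apply_moves", "body": {"moves": [0, 0, 0.15, 0, 0, 0, 0, 0, 0.3, 0, 0, 0, 0, 0, 0.45, 0, 0, 0, 0, 0, 0.6, 0, 0, 0, 0, 0, 0.75, 0, 0, 0, 0, 0, 0.9, 0, 0, 0, 0, 0, 1.05, 0, 0, 0, 0, 0, 1.2, 0, 0, 0, 0, 0, 1.35, 0, 0, 0, 0, 0, 1.5, 0, 0, 0, 0, 0, 1.8, 0, 0, 0, -0.5, 0, 2.4, 0, 0, 0, -1, 0, 3, 0, 0, 0, -1.5, 0, 4, 0, 0, 0, -2, 0, 5, 0, 0, 0, -2, 0, 6, 0, 0, 0, -2, 0, 6, 0, 0, 0, -2, 0, 6, 0, 0, 0]}}

```text
clock: 14.47
tcp_pos: [0.54, -0.0161, 0.1904]
orientation: [0.335, -0.043, 0.941, 0.016]
wrist_force: [-0.0, -0.1, 0.8]
finger_gap: 0.0725
grip_force: 0.0
```

Run:
```python
from h import *
rep()
a=cam("scene");t=cam("top")
A=cv2.resize(a["image"][140:260,220:350],None,fx=3,fy=3,interpolation=cv2.INTER_CUBIC)
B=cv2.resize(t["image"][90:270,290:430],None,fx=2.8,fy=2.8,interpolation=cv2.INTER_CUBIC)
o=np.zeros((510,800,3),np.uint8);o[:360,:390]=A;o[:504,400:792]=B
cv2.imwrite("pics/p7.png",o)
```

```text
t 14.4667 lane [-101.    62.3  190.4] zdir [ 0.631  0.002 -0.775] ydir [-0.002  1.     0.001] F [-0.04 -0.1   0.75] gap 0.07253811798909471 q [-0.32 -0.17 -0.85  0.25  0.26 -0.32]
```

View pics/p7.png

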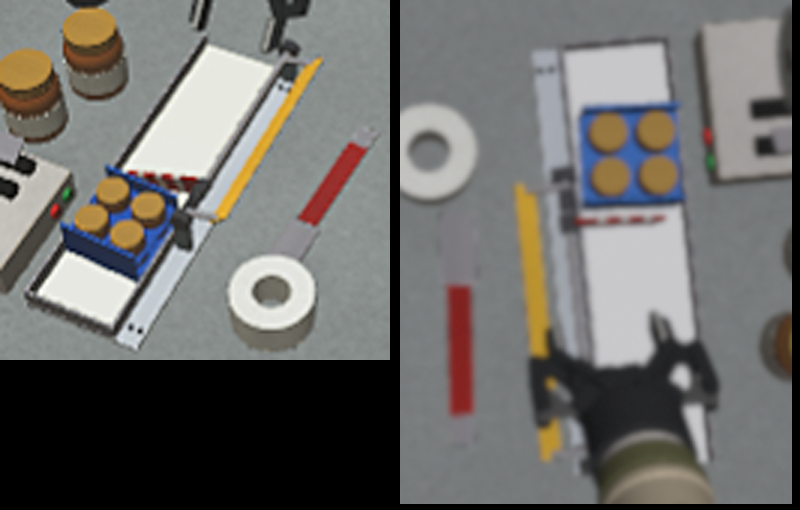

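The gate is shut, with the leaf at (620,219) in the top crop. The rack's rear edge at (635,203) is clear beyond it, nothing else has moved, and the robot is touching nothing.

```bash
python3 -c "
from workcell import job
print(job.hand_in())"
```

```text
the job is handed in; nothing more can be done
None
```

The rack is in the labeller bay, its rear face about 12 mm past the gate leaf; the gate is shut behind it, and I handed the job in with the arm clear at about 14.5 s.

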